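Weigh three stone offcuts as one level pile on the bench balance

ROBOT

A 6-joint arm with a two-finger parallel gripper is mounted at the origin on the work surface. World frame = base frame: x ahead of the robot, y to its left, z up, the work surface at z = 0. Lengths are in mm, angles in rad, forces in N, time in s.
With the tool pointing down it reaches from about 400 to 925 mm from the base axis. Payload 12.5 kg.
Tool frame: the origin (TCP) lies midway between the tips of the shut fingers; the grasp point (between the pads) lies 19 mm behind it (env.grip_depth is the distance from the TCP to the grasp point, in mm); z points along the fingers, y is the line along which they close (so a half turn about z gives the same grasp; the last joint's range is limited). The gripper opens to 95 mm and grips with 3 to 60 N. Pads are 20 mm wide; open, the fingers measure 119 mm over their backs; the gripper's body (75 mm by 180 mm) begins 59 mm behind the grasp point.
Start: joints at [-1.236, 0.491, 1.559, -0, 1.092, -0.106], TCP at [266.689, -565.264, 214.661] pointing down, gripper open.
Joint ranges: [-3.1, 3.1], [-0.84, 2.19], [0.05, 2.79], [-1.13, 4.28], [0.06, 2.93], [-2.69, 2.69]. Speed limits (rad/s): [2.22, 2.22, 2.79, 3.14, 3.14, 3.14].

INTERFACE

Orientations are given as [roll, pitch, yaw] about the fixed x, y, z axes, in that order (R = Rz(yaw) Ry(pitch) Rx(roll)).
In Python, from cell import monitor, viewer, order, env gives the robot as it stands.
- The arm moves only by the tool move_arm, never from a script. Its argument "moves" is one flat list of numbers, 4 for each row, row after row: the shift along the tool's x, y, z normalised to -1 to 1, where 1 is 0.15 m, then the turn about the tool's z normalised to -1 to 1, where 1 is pi/2 rad. A call has 1 to 10 rows; each row shifts and turns the commanded pose from where the row before left it, along the tool's axes as they then stand; what a row does not reach is not made up. A row lasts 1/8 s, in which the tool goes at most 62.5 mm and 10.7 degrees, less where a joint would pass 70% of its speed; a pose out of reach is approached as far as the arm can. A call with a number of a shift or a turn outside -1 to 1 is refused whole. A call with a gripper value outside its range is refused whole. "claw" is the finger opening in mm, from 0 to 95.1, set as the call begins (left out, the last holds). The fingers move at their own pace and stop on an object; the grip force is fixed at half the most. Time passes only in rows, so rows that do not move let the fingers close. It gives the time, the measured TCP pose, the force, the opening and the grip force at its end, in the units of the state.
- monitor.state(): the state, without advancing time (a new reading comes with each control period).
- viewer.read_camera(name): name is "scene" or "side" or "wrist"; returns the picture (400x640x3 uint8, red, green, blue); there is no depth.
- viewer.camera_info(name): a dict with "K" (3x3 intrinsics, pixels), "dist_coeffs" ([k1, k2, p1, p2, k3] as OpenCV has them; the pictures are not rectified), "camera_from_world" (4x4, takes a point from world to camera coordinates). Camera axes: x right, y down, z forward; pixel columns grow to the right and rows downward; lengths in mm; the calibration is good to about 2 mm. A picture is of the moment at which its call begins: read the wrist's pose just before it. camera_info takes no time and is no camera call; for the wrist camera it gives the pose at the moment of the call.
- order.job_done(): hands the job in; it is judged then, once.
The state is a dict: "t": time; "joints": joint angles; "qvel": joint speeds; "tau": joint torques, N m; "eef_pos": TCP position; "tcp_rot": TCP orientation; "ft_force": force on the tool from outside, world axes, zero at the start; "moment": the same for the moment, N m; "opening": opening from 0.0 (shut) to 1.0 (fully open); "grip_force": force on a finger pad.
Only numpy, scipy, OpenCV 4.12 (cv2) and the standard library are available. Lean on these libraries where they do the work, as an engineer would, in place of code of your own. Each camera call takes 0.05 s, during which the arm holds its last target. There are 200 camera calls.

TASK

Press the blue tare button while the balance pan is empty. Then stack the three stone offcuts gently on the pan, one after another: the dark slate wedge flat in the middle of the pan, the red sandstone wedge on it, turned end for end so that the two tapers cancel, and the pale ridged limestone on top, ridge up, so that it sits level and the pile stands by itself. Last, press the green log button; leave the round cobble, the vials, the tub and the brush where they are.

Things in the scene. Friction and masses are not known exactly. Their poses are not given: they have to be found in the camera images.
- balance: Black bench balance, fixed, 270 x 170 mm, deck 28 mm high. Origin on the bench under the centre of its round pan; its own -x points to the control panel with display and the two buttons (at x = -138 mm, y = +58 and -58 mm).
- pan (a point): Centre of the top face of the bare-metal round pan, 156 mm in diameter, 38 mm above the bench; z up.
- tare_top (a point): Centre of the top of the blue tare button, 30 mm in diameter in a black 46 mm collar 40 mm above the bench; the top stands 50 mm above the bench and is pressed straight down.
- tare (a joint): Travel of the blue button: 0 up, 0.006 m fully down; spring return, about 5 N fully down. It counts as pressed beyond 0.004.
- log_top (a point): Centre of the top of the green log button, same shape and height as the blue one.
- log (a joint): Travel of the green button: 0 up, 0.006 m fully down; spring return, about 5 N fully down. It counts as pressed beyond 0.004.
- slate: Dark blue-grey slate offcut, about 0.6 kg: a wedge about 124 mm long (x) and 58 mm wide (y), with two upright parallel sawn long sides (flat for 90 mm of the length) and broken ends. Origin in the middle of its flat underside, z up, on which it lies. The flat top slopes up 8 degrees towards its own +x: 38 mm thick above the origin, about 30 mm at the thin -x end, 46 mm at the thick +x end.
- sandstone: Red sandstone offcut, about 0.5 kg: a wedge about 112 mm long (x) and 56 mm wide (y), with two upright parallel sawn long sides (flat for 80 mm) and broken ends. Origin in the middle of its flat underside, z up, on which it lies. The flat top slopes up 8 degrees towards its own +x: 36 mm thick above the origin, about 28 mm at the thin -x end, 44 mm at the thick +x end. Set on the slate with its +x against the slate's +x direction, its top comes level.
- limestone: Pale cream limestone offcut, about 0.36 kg: about 97 mm long (x) and 52 mm wide (y), flat underside on which it lies, two upright parallel long sides (flat for 70 mm, about 25 mm high), and a broken ridge on top, 42 mm high, on which nothing can rest. Origin in the middle of its underside, z up.
- cobble: Round grey-green river cobble, 92 mm across and 45 mm high, lying among the offcuts; not part of the job, to be left where it is. Origin in the middle of its underside.
- vial_a: Small amber bottle with black cap, 36 mm in diameter and 70 mm high, standing to the left; bystander. Origin under its centre.
- vial_b: The same, standing to the right; bystander.
- vial_c: The same, standing beyond the balance; bystander.
- tub: Magenta bowl, 100 mm across and 50 mm high, beyond the balance; bystander. Origin under its centre.
- brush: Flat brush with wooden handle, 190 mm long, lying beyond the balance to the left; bystander.

How it is judged (in metres and radians):
On the way, in this order (a step that is already met when the one before it is completed fails the run):
1. the blue tare button is pressed while no stone is on the pan (value of joint tare above 0.004 m and horizontal distance between each of slate, sandstone, limestone and pan above 0.12 m).
2. the slate lies flat and released on the middle of the pan (horizontal distance between slate and pan below 0.03 m and contact force between slate and balance above 0.5 N and angle between slate's own z axis and vertical below 0.06 rad and contact force between slate and the fingers below 0.05 N and linear speed of slate below 0.02 m/s and angular speed of slate below 0.2 rad/s), for 0.2 s.
3. the sandstone rests released on the slate alone (all of step 2 and contact force between sandstone and slate above 0.5 N and contact force between sandstone and balance below 0.05 N and angle between sandstone's own z axis and vertical below 0.4 rad and z of sandstone in the frame of slate above 0.025 m and contact force between sandstone and the fingers below 0.05 N and linear speed of sandstone below 0.02 m/s and angular speed of sandstone below 0.2 rad/s), for 0.2 s.
4. the limestone rests level and released on the sandstone alone (all of step 3 and contact force between limestone and sandstone above 0.5 N and contact force between limestone and slate below 0.05 N and contact force between limestone and balance below 0.05 N and angle between limestone's own z axis and vertical below 0.1 rad and z of limestone in the frame of sandstone above 0.025 m and contact force between limestone and the fingers below 0.05 N and linear speed of limestone below 0.02 m/s and angular speed of limestone below 0.2 rad/s), for 0.3 s.
5. the green log button is pressed with the pile standing (all of step 4 and value of joint log above 0.004 m).
At the end, for the whole second after the job is handed in: Slate flat on the pan, origin within 30 mm of its centre; sandstone right way up on the slate, touching no part of the balance; limestone on the sandstone alone, ridge up, level within 6 degrees (0.10 rad); all released and at rest; both buttons up (all of step 4 and value of joint each of log, tare below 0.003 m).
It fails at once if a stone is let fall instead of being set down (moving at over 0.6 m/s out of the fingers, a fall of about 20 mm) ((linear speed of slate above 0.6 m/s and contact force between slate and the fingers below 0.05 N) or (linear speed of sandstone above 0.6 m/s and contact force between sandstone and the fingers below 0.05 N) or (linear speed of limestone above 0.6 m/s and contact force between limestone and the fingers below 0.05 N)).
It fails at once if the blue tare button is pressed with a stone on the pan (value of joint tare above 0.004 m and horizontal distance between any of slate, sandstone, limestone and pan below 0.09 m).
It fails at once if a stone is rammed down hard on the pan or pile (over 130 N) (contact force between slate and balance above 130 N or contact force between sandstone and slate above 130 N or contact force between limestone and sandstone above 130 N).
It fails at once if a bystander is shifted by more than 30 mm (distance of any of vial_a, vial_b, vial_c, tub, brush, cobble from where it was at the start of the episode above 0.03 m).
It fails at once if a bystander is knocked over (angle between any of vial_a, vial_b, vial_c, tub, cobble's own z axis and vertical above 0.5 rad).
It also fails if it takes over 72 s, if anything falls off the work surface, if the arm or the gripper's body presses on something with over 40 N, if the wrist force passes 120 N, or if a joint passes its speed limit or range.

## Working session

There is one attempt and no reset: what is moved stays moved. The work goes in short steps, Python scripts to look and compute and a tool call to move; the robot and the scene stay as the last step left them, time stands still between calls to the robot, and variables do not carry over. Pictures are saved under pics/ and viewed, at most 10 in all, crops included, and the job is handed in when it is done.

Besides the shell and the picture viewer there is one more tool, called by a JSON object that holds its "api" and its "payload", one argument or row to a line. move_arm: Moves the arm, as the interface text tells. Scaled input: -1 to 1 covers 0.15 m each way for a shift and pi/2 rad each way for a turn. Its arguments: {"type":"object","properties":{"moves":{"type":"array"},"claw":{"type":"number"}},"required":["moves"]}

```bash
mkdir -p pics; ls
python3 - <<'E'
from cell import monitor, viewer
import cv2,numpy as np
s=monitor.state();print(s['t'],s['eef_pos'],s['tcp_rot'],s['ft_force'],s['opening'])
for n in ("scene","side","wrist"):
    im=viewer.read_camera(n);cv2.imwrite(f"pics/{n}0.png",im[:,:,::-1]);i=viewer.camera_info(n)
    print(n,i['K'].tolist() if hasattr(i['K'],'tolist') else i['K'],i['dist_coeffs'],np.round(i['camera_from_world'],3).tolist())
a=[cv2.imread(f"pics/{n}0.png") for n in("scene","side")]
E
```

```text
pics
0.0 [ 266.61831322 -564.99199323  214.05677245] [-3.14044771e+00 -1.34908471e-04  4.40797271e-01] [0.75252433 0.47843945 1.02775338] 0.9950731632330038
scene [[390.21381529856717, 0.0, 323.1896197606623], [0.0, 390.21381529856717, 199.86588535030367], [0.0, 0.0, 1.0]] [-0.01156441  0.          0.          0.          0.        ] [[-0.602, 0.799, 0.007, 373.628], [0.575, 0.439, -0.69, -288.071], [-0.555, -0.411, -0.723, 1435.75], [0.0, 0.0, 0.0, 1.0]]
side [[497.45132558682866, 0.0, 320.33738036688555], [0.0, 497.45132558682866, 206.1575267182581], [0.0, 0.0, 1.0]] [-0.00363772  0.          0.          0.          0.        ] [[-0.777, -0.629, -0.017, 445.664], [-0.456, 0.582, -0.673, 320.664], [0.434, -0.515, -0.739, 1044.835], [0.0, 0.0, 0.0, 1.0]]
wrist [[316.4701880156474, 0.0, 319.3036335695684], [0.0, 316.4701880156474, 197.73135799812778], [0.0, 0.0, 1.0]] [-0.00194703  0.          0.          0.          0.        ] [[0.426, -0.905, -0.0, -624.1], [-0.87, -0.409, 0.276, -30.648], [-0.25, -0.117, -0.961, 389.872], [0.0, 0.0, 0.0, 1.0]]
```

View pics/scene0.png

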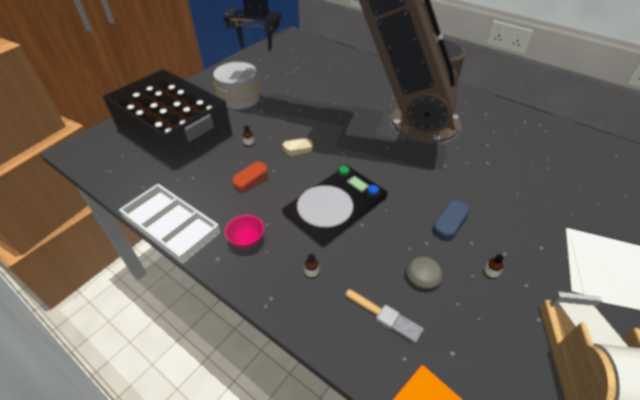

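View pics/side0.png

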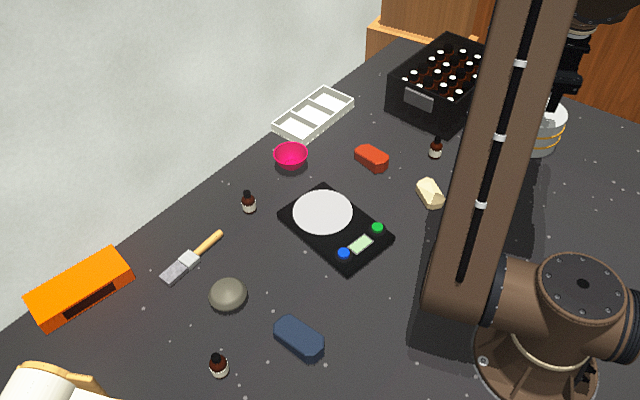

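The scene view shows the pan at (325,206), blue button (374,189), green (344,170), slate (451,219), sandstone (250,176), limestone (297,147). In the side view they are at (322,212), (344,253), (377,228), (298,336), (371,158) and (430,193).

```bash
cat > h.py <<'E'
import cv2,numpy as np
from cell import monitor,viewer
def cam(n):
    i=viewer.camera_info(n);return np.array(i['K']),np.array(i['dist_coeffs']),np.array(i['camera_from_world'])
def rays(c,px):
    K,d,T=c
    u=cv2.undistortPoints(np.float64(px).reshape(-1,1,2),K,d).reshape(-1,2)
    D=np.c_[u,np.ones(len(u))]@T[:3,:3]
    return -T[:3,:3].T@T[:3,3],D
def plane(c,px,z):
    o,D=rays(c,px);return o+D*((z-o[2])/D[:,2])[:,None]
def tri(ca,pa,cb,pb):
    oa,a=rays(ca,[pa]);ob,b=rays(cb,[pb]);a,b=a[0],b[0]
    s=np.linalg.lstsq(np.c_[a,-b],ob-oa,rcond=None)[0]
    p,q=oa+a*s[0],ob+b*s[1];return (p+q)/2,np.linalg.norm(p-q)
R={'blue':((105,150,80),(128,255,255)),'green':((45,120,60),(80,255,255)),'slate':((100,60,30),(125,200,160)),
'sand':((2,140,80),(9,255,255)),'lime':((18,35,150),(32,140,255)),'pan':((0,0,170),(180,30,255))}
def blob(im,k,near,r=45):
    hsv=cv2.cvtColor(im,cv2.COLOR_RGB2HSV);m=cv2.inRange(hsv,*R[k])
    w=np.zeros_like(m);cv2.circle(w,tuple(map(int,near)),r,255,-1);m&=w
    cs=cv2.findContours(m,cv2.RETR_EXTERNAL,cv2.CHAIN_APPROX_NONE)[0]
    c=max(cs,key=cv2.contourArea);M=cv2.moments(c);return c[:,0,:],(M['m10']/M['m00'],M['m01']/M['m00']),M['m00']
E
python3 - <<'E'
from h import *
P={'pan':((325,206),(322,212)),'blue':((374,189),(344,253)),'green':((344,170),(377,228)),'slate':((451,219),(298,336)),'sand':((250,176),(371,158)),'lime':((297,147),(430,193))}
A,B=[cv2.imread(f"pics/{n}0.png")[:,:,::-1].copy() for n in("scene","side")]
ca,cb=cam("scene"),cam("side")
for k,(a,b) in P.items():
    r=14 if k in('blue','green') else 45
    x,pa,na=blob(A,k,a,r);y,pb,nb=blob(B,k,b,r)
    p,e=tri(ca,pa,cb,pb);print(k,np.round(pa),na,np.round(pb),nb,np.round(p,1),'gap',round(e,1))
    if k in('slate','sand','lime'):
        for c,q in((ca,x),(cb,y)):
            w=plane(c,q,18)[:,:2];print('   ',[np.round(v,2) for v in cv2.minAreaRect(np.float32(w))])
E
```

```text
pan [325. 206.] 1611.5 [322. 212.] 2064.5 [586.6 -22.9  34.8] gap 4.3
blue [373. 189.] 81.5 [343. 253.] 108.5 [458.9  56.3  48. ] gap 3.8
green [344. 170.] 65.0 [377. 227.] 93.0 [441.5 -58.3  47.4] gap 4.2
slate [451. 219.] 815.0 [299. 338.] 1523.0 [407.  279.4  22. ] gap 2.5
    [array([398.68, 279.55]), array([160.28,  60.67]), np.float64(0.8)]
    [array([409.5 , 274.82]), array([ 69.62, 130.94]), np.float64(89.64)]
sand [250. 176.] 609.0 [372. 158.] 656.5 [ 614.5 -287.5   18.5] gap 2.5
    [array([ 612.  , -287.52]), array([ 85.69, 127.21]), np.float64(79.58)]
    [array([ 615.69, -293.01]), array([ 84.22, 126.7 ]), np.float64(78.39)]
lime [297. 144.] 250.0 [431. 192.] 517.5 [ 408.6 -270.9   20.4] gap 0.7
    [array([ 406.21, -272.92]), array([59.72, 93.3 ]), np.float64(50.73)]
    [array([ 410.88, -274.71]), array([ 57.48, 115.63]), np.float64(51.63)]
```

```bash
cat >> h.py <<'E'
def plan(wps,pose=None,maxd=58,maxa=0.178):
    s=monitor.state();p=np.array(s['eef_pos']);y=s['tcp_rot'][2]
    print('t',round(s['t'],2),'at',np.round(p,1),'yaw',round(y,3),'q',np.round(s['joints'],2),'F',np.round(s['ft_force'],1),'open',round(s['opening']*95.1,1),'grip',np.round(s['grip_force'],1))
    for w in wps:
        g=np.array(w[:3],float);gy=w[3] if len(w)>3 and w[3] is not None else y
        n=w[4] if len(w)>4 else int(np.ceil(max(np.linalg.norm(g-p)/maxd,abs(gy-y)/maxa,1)))
        out=[];q=p.copy();yy=y
        for i in range(1,n+1):
            t=p+(g-p)*i/n;d=t-q;c,sn=np.cos(yy),np.sin(yy)
            v=[(c*d[0]+sn*d[1])/150,(sn*d[0]-c*d[1])/150,-d[2]/150,-(gy-y)/n/(np.pi/2)]
            v=[round(float(a),3) for a in v];out.append(v)
            e=np.array(v)*150;q=q+[c*e[0]+sn*e[1],sn*e[0]-c*e[1],-e[2]];yy-=v[3]*np.pi/2
        print(w,n,'rows:',','.join(str(a) for r in out for a in r));p,y=q,yy
E
python3 - <<'E'
from h import *
T=cam("wrist")[2];o=-T[:3,:3].T@T[:3,3];s=monitor.state();y=s['tcp_rot'][2];d=o-s['eef_pos']
print('cam off tool',d[0]*np.cos(y)+d[1]*np.sin(y),d[0]*np.sin(y)-d[1]*np.cos(y),-d[2])
plan([(400,-330,214),(459,55.5,120),(459,55.5,62)])
E
```

```text
cam off tool 77.49279003110195 -0.5666089774022147 -168.81971855092365
t 0.15 at [ 266.6 -565.1  214.2] yaw 0.441 q [-1.24  0.49  1.56 -0.    1.09 -0.11] F [0.2 0.2 0.3] open 95.2 grip 0.0
(400, -330, 214) 5 rows: 0.295,-0.208,0.0,-0.0,0.294,-0.207,0.001,-0.0,0.295,-0.208,-0.0,-0.0,0.294,-0.207,0.0,-0.0,0.295,-0.208,0.0,-0.0
(459, 55.5, 120) 7 rows: 0.207,-0.308,0.09,-0.0,0.208,-0.308,0.089,-0.0,0.207,-0.308,0.09,-0.0,0.208,-0.308,0.089,-0.0,0.207,-0.308,0.09,-0.0,0.208,-0.309,0.09,-0.0,0.207,-0.308,0.089,-0.0
(459, 55.5, 62) 2 rows: 0.0,0.0,0.193,-0.0,0.0,0.0,0.194,-0.0
```

{"api": "move_arm", "payload": {
  "moves": [0.295, -0.208, 0, 0, 0.295, -0.208, 0, 0, 0.295, -0.208, 0, 0, 0.295, -0.208, 0, 0, 0.295, -0.208, 0, 0, 0, 0, 0, 0],
  "claw": 0
}}

```text
t: 0.9
eef_pos: [401.4, -327.1, 214.8]
tcp_rot: [-3.141, -0.0, 0.445]
ft_force: [0.2, -1.0, 0.2]
opening: 0.428
grip_force: 0.0
```

Run:
```python
from h import *
import pickle
c=cam("wrist");im=viewer.read_camera("wrist");cv2.imwrite("pics/w1.png",im[:,:,::-1]);pickle.dump(c,open("pics/w1.pkl","wb"))
plan([(459,55.5,120),(459,55.5,62)])
```

```text
t 0.95 at [ 400.9 -328.7  214.8] yaw 0.444 q [-0.81  0.34  1.82 -0.    0.98  0.31] F [-0.3 -1.  -0.2] open 36.6 grip 0.0
(459, 55.5, 120) 7 rows: 0.207,-0.307,0.09,-0.0,0.207,-0.306,0.09,-0.0,0.207,-0.307,0.091,-0.0,0.207,-0.307,0.09,-0.0,0.207,-0.307,0.09,-0.0,0.207,-0.306,0.09,-0.0,0.208,-0.307,0.091,-0.0
(459, 55.5, 62) 1 rows: -0.0,-0.0,0.386,-0.0
```

View pics/w1.png

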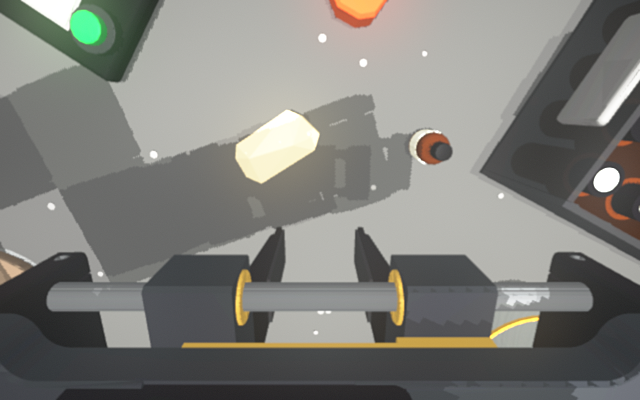

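The wrist view shows the limestone at (278,146), the vial at (432,148), and the sandstone's edge at (358,8). On to the blue button.

{"api": "move_arm", "payload": {
  "moves": [0.207, -0.307, 0.09, 0, 0.207, -0.307, 0.09, 0, 0.207, -0.307, 0.09, 0, 0.207, -0.307, 0.09, 0, 0.207, -0.307, 0.09, 0, 0.207, -0.307, 0.09, 0, 0.207, -0.307, 0.09, 0, 0, 0, 0.2, 0, 0, 0, 0.18, 0, 0, 0, 0, 0]
}}

```text
t: 2.2
eef_pos: [458.9, 53.6, 61.8]
tcp_rot: [-3.14, 0.003, 0.44]
ft_force: [-1.1, 0.2, 1.1]
opening: 0.007
grip_force: 0.0
```

Run:
```python
from h import *
import pickle
plan([(459,55.5,44.5),(459,55.5,130)])
im=cv2.imread("pics/w1.png")[:,:,::-1].copy();c=pickle.load(open("pics/w1.pkl","rb"))
x,pc,n=blob(im,'lime',(278,146),70);print(pc,n)
for z in(0,20):
    print(z,[np.round(v,2) for v in cv2.minAreaRect(np.float32(plane(c,x,z)[:,:2]))])
# green/blue check from current camera
im=viewer.read_camera("wrist");cv2.imwrite("pics/w2.png",im[:,:,::-1]);c=cam("wrist");pickle.dump(c,open("pics/w2.pkl","wb"))
```

```text
t 2.2 at [458.9  53.6  61.8] yaw 0.44 q [-0.03  0.51  2.1  -0.    0.54  1.1 ] F [-1.1  0.2  1.1] open 0.6 grip 0.0
(459, 55.5, 44.5) 1 rows: 0.006,-0.011,0.115,-0.0
(459, 55.5, 130) 2 rows: 0.0,0.0,-0.285,-0.0,0.0,0.0,-0.285,-0.0
(269.86328125, 160.90570746527777) 1536.0
0 [array([ 407.53, -265.58]), array([ 58.18, 105.93]), np.float64(57.5)]
20 [array([ 410.84, -267.02]), array([ 55.14, 100.41]), np.float64(57.5)]
```

View pics/w2.png

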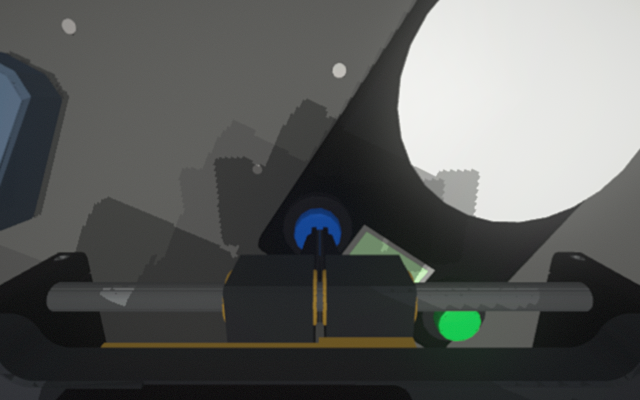

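The fingertips are over the blue button at (317,230). Pressing now.

{"api": "move_arm", "payload": {
  "moves": [0.006, -0.011, 0.06, 0, 0, 0, 0.06, 0, 0, 0, 0, 0, 0, 0, 0, 0]
}}

```text
t: 2.75
eef_pos: [460.0, 56.2, 45.5]
tcp_rot: [3.141, -0.001, 0.441]
ft_force: [1.8, -2.9, 3.8]
opening: 0.002
grip_force: 2.0
```

Run:
```python
from h import *
plan([(455,55,130),(430,230,210,0.1)])
```

```text
t 2.75 at [460.   56.2  45.5] yaw 0.441 q [-0.02  0.54  2.11 -0.    0.49  1.11] F [ 1.8 -2.9  3.8] open 0.2 grip 2.0
(455, 55, 130) 2 rows: -0.017,-0.004,-0.282,-0.0,-0.016,-0.003,-0.281,-0.0
(430, 230, 210, 0.1) 4 rows: 0.087,-0.282,-0.133,0.054,0.062,-0.287,-0.134,0.054,0.038,-0.293,-0.133,0.054,0.013,-0.294,-0.134,0.054
```

{"api": "move_arm", "payload": {
  "moves": [0, 0, 0.012, 0, 0, 0, 0, 0, -0.017, -0.003, -0.28, 0, -0.017, -0.003, -0.28, 0, 0, -0.28, -0.14, 0.07, 0, -0.28, -0.14, 0.07, 0, -0.28, -0.14, 0.07, -0.1, -0.29, -0.13, 0.07, -0.1, -0.2, 0, 0, 0, 0, 0, 0],
  "claw": 95
}}

```text
t: 4.0
eef_pos: [377.3, 246.5, 209.7]
tcp_rot: [3.141, 0.001, 0.004]
ft_force: [-0.3, -0.9, 0.1]
opening: 0.98
grip_force: 0.0
```

Run:
```python
from h import *
import pickle
plan([(407,279,210,0)])
c=cam("wrist");im=viewer.read_camera("wrist");cv2.imwrite("pics/w3.png",im[:,:,::-1]);pickle.dump(c,open("pics/w3.pkl","wb"))
```

```text
t 4.0 at [377.3 246.5 209.7] yaw 0.004 q [0.43 0.25 1.97 0.   0.92 2.  ] F [-0.3 -0.9  0.1] open 93.2 grip 0.0
(407, 279, 210, 0) 1 rows: 0.199,-0.216,-0.002,0.003
```

View pics/w3.png

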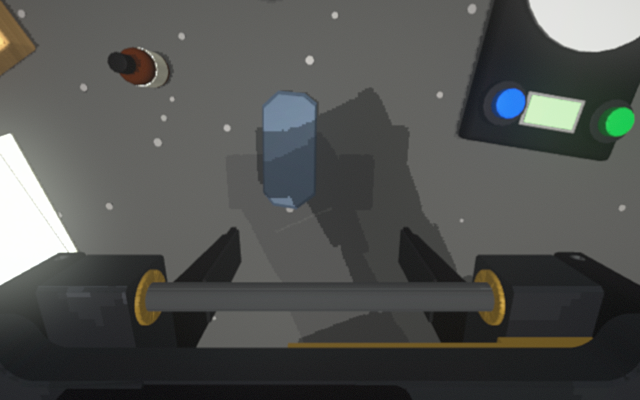

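The slate lies at about (289,150), long axis upright in the picture (tool x), with the vial at (140,66). To find the thick ends I need close-ups of the stones from several views.

Run:
```python
import cv2,numpy as np
w=cv2.imread("pics/w3.png");a=cv2.imread("pics/scene0.png");b=cv2.imread("pics/side0.png")
def cr(i,x,y,r,s=400):
    return cv2.resize(i[y-r*3//4:y+r*3//4,x-r:x+r],(s,s*3//4),interpolation=cv2.INTER_CUBIC)
def br(i): return np.clip(i*1.8,0,255).astype(np.uint8)
m=np.vstack([np.hstack([cr(w,290,150,90),cr(br(b),298,336,45)]),np.hstack([cr(a,250,176,35),cr(b,371,158,35)])])
cv2.imwrite("pics/crop1.png",m)
```

```text
(no output)
```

View pics/crop1.png

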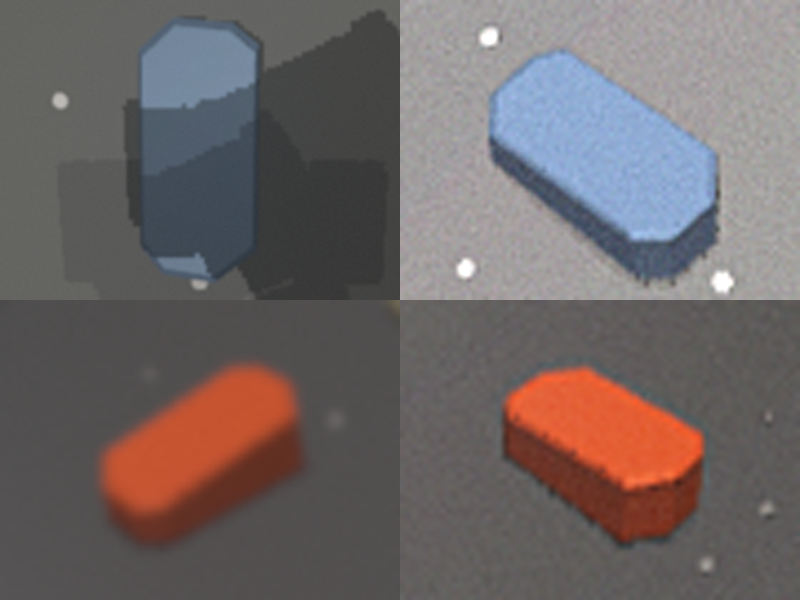

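In the side view the slate's lower-right end (world -x) shows the taller side, and both scene and side views show the sandstone's thick end at its right (world -x). So both thick ends face the robot. Now the slate's exact pose.

Run:
```python
from h import *
import pickle
im=cv2.imread("pics/w3.png")[:,:,::-1].copy();c=pickle.load(open("pics/w3.pkl","rb"))
R['slate']=((98,70,30),(125,255,255))
x,pc,n=blob(im,'slate',(289,150),66);print(pc,n,cv2.boundingRect(x))
for z in(30,38): print(z,[np.round(v,2) for v in cv2.minAreaRect(np.float32(plane(c,x,z)[:,:2]))])
# widths of top at both ends, world y of left/right edges on the sloped top
for row in (115,185):
    e=x[x[:,1]==row][:,0];print(row,e.min(),e.max(),np.round(plane(c,[(e.min(),row),(e.max()+1,row)],38),1).tolist())
```

```text
(290.16161616161617, 97.83333333333333) 99.0 (263, 92, 53, 25)
30 [array([459.39, 277.83]), array([55.97, 20.6 ]), np.float64(81.7)]
38 [array([459.28, 277.13]), array([54.68, 20.13]), np.float64(81.7)]
115 315 315 [[446.4, 251.5, 38.0], [446.4, 250.5, 38.0]]Traceback (most recent call last):
  File "<stdin>", line 9, in <module>
    return umr_minimum(a, axis, None, out, keepdims, initial, where)
ValueError: zero-size array to reduction operation minimum which has no identity
```

Run:
```python
from h import *
import pickle
im=cv2.imread("pics/w3.png")[:,:,::-1].copy();c=pickle.load(open("pics/w3.pkl","rb"))
h=cv2.cvtColor(im,cv2.COLOR_RGB2HSV);print(h[105,290],h[150,290],h[190,290],h[130,340],h[105,230])
R['slate']=((98,45,30),(125,255,255))
x,pc,n=blob(im,'slate',(289,150),68);print(pc,n,cv2.boundingRect(x))
for z in(30,38): print(z,[np.round(v,2) for v in cv2.minAreaRect(np.float32(plane(c,x,z)[:,:2]))])
for row in (115,130,170,185):
    e=x[abs(x[:,1]-row)<2][:,0];print(row,e.min(),e.max(),np.round(plane(c,[(e.min(),row),(e.max()+1,row)],38)[:,:2],1).tolist())
```

```text
[105  67 157] [105  67 107] [105  74  83] [50 11 70] [ 30   5 101]
(289.19791296098657, 148.4378631566465) 5622.0 (262, 91, 55, 118)
30 [array([406.23, 280.31]), array([ 58.97, 128.27]), np.float64(88.93)]
38 [array([407.35, 279.55]), array([ 57.61, 125.32]), np.float64(88.93)]
115 263 316 [[446.2, 305.7], [446.4, 249.4]]
130 263 315 [[430.9, 306.4], [431.1, 250.5]]
170 263 315 [[388.1, 308.3], [388.3, 250.5]]
185 264 315 [[371.2, 308.0], [371.4, 250.5]]
```

Run:
```python
from h import *
plan([(407,279,150,-0.02),(407,279,8),(407,279,5)])
```

```text
t 4.05 at [378.  245.7 209.6] yaw 0.003 q [ 0.43  0.25  1.97 -0.    0.92  2.  ] F [ 0.6 -0.3  0.2] open 94.1 grip 0.0
(407, 279, 150, -0.02) 2 rows: 0.097,-0.111,0.199,0.007,0.096,-0.112,0.198,0.007
(407, 279, 8) 3 rows: 0.0,0.0,0.316,-0.0,0.0,0.0,0.315,-0.0,0.0,0.0,0.316,-0.0
(407, 279, 5) 1 rows: 0.0,0.0,0.02,-0.0
```

{"api": "move_arm", "payload": {
  "moves": [0.097, -0.111, 0.2, 0.007, 0.097, -0.111, 0.2, 0.007, 0, 0, 0.3, 0, 0, 0, 0.3, 0, 0, 0, 0.2, 0, 0, 0, 0.12, 0, 0, 0, 0.04, 0, 0, 0, 0, 0]
}}

```text
t: 5.05
eef_pos: [408.3, 277.9, 5.8]
tcp_rot: [3.141, 0.001, -0.022]
ft_force: [0.1, -0.3, -0.0]
opening: 0.999
grip_force: 0.0
```

{"api": "move_arm", "payload": {
  "moves": [0, 0, 0, 0, 0, 0, 0, 0, 0, 0, 0, 0, 0, 0, 0, 0, 0, 0, 0, 0, 0, 0, 0, 0],
  "claw": 40
}}

```text
t: 5.8
eef_pos: [408.3, 278.6, 6.0]
tcp_rot: [-3.141, -0.0, -0.021]
ft_force: [-0.4, 1.7, 4.4]
opening: 0.607
grip_force: 30.0
```

Run:
```python
from h import *
plan([(408,279,110),(587.5,-23,110,0),(587.5,-23,52)])
```

```text
t 5.8 at [408.3 278.6   6. ] yaw -0.021 q [ 0.47  0.64  2.05 -0.    0.45  2.06] F [-0.4  1.7  4.4] open 57.7 grip 30.0
(408, 279, 110) 2 rows: -0.001,-0.001,-0.347,-0.0,-0.001,-0.002,-0.347,-0.0
(587.5, -23, 110, 0) 7 rows: 0.177,0.284,0.0,-0.002,0.176,0.285,0.0,-0.002,0.175,0.285,0.0,-0.002,0.174,0.285,0.0,-0.002,0.174,0.287,0.0,-0.002,0.172,0.286,0.0,-0.002,0.172,0.288,0.0,-0.002
(587.5, -23, 52) 2 rows: -0.0,-0.0,0.194,-0.0,-0.0,-0.0,0.193,-0.0
```

{"api": "move_arm", "payload": {
  "moves": [0, 0, -0.1, 0, 0, 0, -0.25, 0, 0, 0, -0.34, 0, 0.1, 0.16, 0, -0.002, 0.17, 0.285, 0, -0.002, 0.17, 0.285, 0, -0.002, 0.17, 0.285, 0, -0.002, 0.17, 0.285, 0, -0.002, 0.17, 0.285, 0, -0.002, 0.17, 0.285, 0, -0.002]
}}

```text
t: 7.05
eef_pos: [573.0, -5.5, 109.7]
tcp_rot: [-3.142, 0.001, 0.001]
ft_force: [1.4, 0.1, -5.8]
opening: 0.61
grip_force: 30.0
```

Run:
```python
from h import *
plan([(587.5,-23,110,0),(587.5,-23,52)])
```

```text
t 7.05 at [573.   -5.5 109.7] yaw 0.001 q [-0.12  0.55  1.79 -0.    0.8   1.45] F [ 1.4  0.1 -5.8] open 58.0 grip 30.0
(587.5, -23, 110, 0) 1 rows: 0.096,0.117,-0.002,0.001
(587.5, -23, 52) 2 rows: 0.0,-0.0,0.193,-0.0,0.0,-0.0,0.194,-0.0
```

{"api": "move_arm", "payload": {
  "moves": [0.08, 0.125, 0, 0, 0, 0, 0.15, 0, 0, 0, 0.15, 0, 0, 0, 0.06, 0, 0, 0, 0, 0, 0, 0, 0, 0]
}}

```text
t: 7.8
eef_pos: [585.4, -22.5, 56.2]
tcp_rot: [3.141, -0.001, 0.001]
ft_force: [-0.6, 0.3, -5.3]
opening: 0.611
grip_force: 30.0
```

Good. Now lower in small steps to contact (expected at TCP z ≈ 44).

{"api": "move_arm", "payload": {
  "moves": [0.01, 0, 0.03, 0, 0, 0, 0.02, 0, 0, 0, 0.015, 0, 0, 0, 0.005, 0, 0, 0, 0, 0]
}}

```text
t: 8.43
eef_pos: [586.5, -22.7, 44.8]
tcp_rot: [3.142, 0.0, 0.001]
ft_force: [-0.1, -0.2, -7.7]
opening: 0.608
grip_force: 30.0
```

{"api": "move_arm", "payload": {
  "moves": [0, 0, 0.008, 0, 0, 0, 0.004, 0, 0, 0, 0, 0, 0, 0, 0, 0]
}}

```text
t: 8.93
eef_pos: [586.7, -22.7, 44.0]
tcp_rot: [3.141, -0.001, 0.001]
ft_force: [-3.7, -0.7, 5.6]
opening: 0.606
grip_force: 30.0
```

Contact made. Release and rise.

{"api": "move_arm", "payload": {
  "moves": [0, 0, 0, 0, 0, 0, 0, 0, 0, 0, 0, 0, 0, 0, 0, 0, 0, 0, -0.1, 0, 0, 0, -0.3, 0, 0, 0, -0.35, 0, 0, 0, -0.35, 0, 0, 0, 0, 0],
  "claw": 85
}}

```text
t: 10.05
eef_pos: [587.9, -22.8, 213.1]
tcp_rot: [3.14, -0.008, 0.001]
ft_force: [0.5, -0.2, -0.7]
opening: 0.895
grip_force: 0.0
```

Run:
```python
from h import *
plan([(600,-200,210,0,4),(580,-285,210,-0.19)])
```

```text
t 10.05 at [587.9 -22.8 213.1] yaw 0.001 q [-0.15  0.44  1.66 -0.    1.04  1.42] F [ 0.5 -0.2 -0.7] open 85.1 grip 0.0
(600, -200, 210, 0, 4) 4 rows: 0.02,0.295,0.005,0.0,0.02,0.296,0.005,0.0,0.019,0.295,0.005,0.0,0.02,0.295,0.005,0.0
(580, -285, 210, -0.19) 2 rows: -0.067,0.283,0.0,0.061,-0.039,0.289,0.0,0.061
```

{"api": "move_arm", "payload": {
  "moves": [0.02, 0.29, 0, 0, 0.02, 0.29, 0, 0, 0.02, 0.29, 0, 0, 0.02, 0.29, 0, 0, -0.09, 0.28, 0, 0.06, -0.09, 0.27, 0, 0.06, 0, 0, 0, 0, 0, 0, 0, 0]
}}

```text
t: 11.05
eef_pos: [568.0, -277.3, 207.8]
tcp_rot: [-3.141, 0.001, -0.187]
ft_force: [-0.1, 0.1, 0.6]
opening: 0.892
grip_force: 0.0
```

Run:
```python
from h import *
import pickle
c=cam("wrist");im=viewer.read_camera("wrist");cv2.imwrite("pics/w4.png",im[:,:,::-1]);pickle.dump(c,open("pics/w4.pkl","wb"))
x,pc,n=blob(im,'sand',(320,130),120);print(pc,n,cv2.boundingRect(x))
for z in(28,36): print(z,[np.round(v,2) for v in cv2.minAreaRect(np.float32(plane(c,x,z)[:,:2]))])
b=cv2.boundingRect(x)
for f in(.25,.4,.6,.75):
    row=int(b[1]+f*b[3]);e=x[abs(x[:,1]-row)<2][:,0];print(row,e.min(),e.max(),np.round(plane(c,[(e.min(),row),(e.max()+1,row)],36)[:,:2],1).tolist())
plan([])
```

```text
(316.2109613656783, 166.6860736747529) 927.5 (293, 86, 53, 101)
28 [array([ 611.48, -284.96]), array([ 56.7 , 106.78]), np.float64(77.93)]
36 [array([ 612.22, -285.1 ]), array([ 55.4 , 104.33]), np.float64(77.93)]
111 293 345 [[644.9, -263.8], [634.6, -317.8]]
126 293 344 [[630.0, -260.6], [619.8, -314.3]]
146 293 344 [[609.6, -256.2], [599.2, -310.9]]
161 293 344 [[593.8, -252.8], [583.3, -308.2]]
t 11.1 at [ 568.2 -276.9  207.9] yaw -0.186 q [-0.56  0.51  1.55  0.    1.09  1.2 ] F [ 0.5  0.2 -0.4] open 84.9 grip 0.0
```

View pics/w4.png

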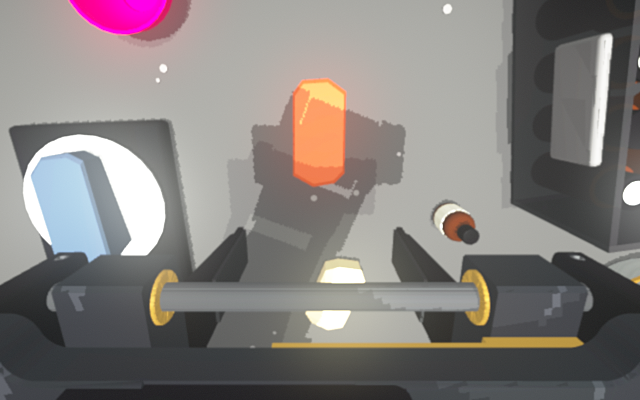

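The sandstone is at (319,133) with its near (world -x) end looking wider, so that end is thick; the slate lies neatly on the pan at the left.

Run:
```python
from h import *
plan([(615.5,-286,150,-0.2),(615.5,-286,10)])
```

```text
t 11.1 at [ 568.2 -276.9  207.9] yaw -0.186 q [-0.56  0.51  1.55  0.    1.09  1.2 ] F [ 0.5  0.2 -0.4] open 84.9 grip 0.0
(615.5, -286, 150, -0.2) 2 rows: 0.161,0.001,0.193,0.004,0.16,-0.001,0.193,0.004
(615.5, -286, 10) 3 rows: 0.0,0.0,0.311,-0.0,0.0,0.0,0.311,-0.0,0.0,0.0,0.312,-0.0
```

{"api": "move_arm", "payload": {
  "moves": [0.16, 0, 0.193, 0.004, 0.16, 0, 0.193, 0.004, 0, 0, 0.3, 0, 0, 0, 0.3, 0, 0, 0, 0.2, 0, 0, 0, 0.1, 0, 0, 0, 0.033, 0, 0, 0, 0, 0]
}}

```text
t: 12.1
eef_pos: [615.7, -286.7, 11.0]
tcp_rot: [3.141, -0.001, -0.2]
ft_force: [0.7, -0.1, 0.1]
opening: 0.894
grip_force: 0.0
```

{"api": "move_arm", "payload": {
  "moves": [0, 0, 0, 0, 0, 0, 0, 0, 0, 0, 0, 0, 0, 0, 0, 0, 0, 0, 0, 0],
  "claw": 40
}}

```text
t: 12.72
eef_pos: [615.3, -286.7, 10.6]
tcp_rot: [-3.141, -0.0, -0.2]
ft_force: [-0.1, 3.0, 4.9]
opening: 0.59
grip_force: 30.0
```

Run:
```python
from h import *
plan([(615.5,-286,150),(587,-22.7,150,3.142)])
```

```text
t 12.72 at [ 615.3 -286.7   10.6] yaw -0.2 q [-0.53  0.8   1.57  0.    0.77  1.24] F [-0.1  3.   4.9] open 56.1 grip 30.0
(615.5, -286, 150) 3 rows: 0.0,-0.002,-0.31,-0.0,0.0,-0.001,-0.31,-0.0,0.0,-0.002,-0.309,-0.0
(587, -22.7, 150, 3.142) 19 rows: -0.028,-0.089,-0.0,-0.112,-0.012,-0.092,-0.0,-0.112,0.004,-0.093,-0.0,-0.112,0.02,-0.09,-0.0,-0.112,0.036,-0.086,-0.0,-0.112,0.05,-0.078,-0.0,-0.112,0.063,-0.068,-0.0,-0.112,0.074,-0.056,-0.0,-0.112,0.083,-0.042,-0.0,-0.112,0.089,-0.027,-0.0,-0.112,0.092,-0.012,-0.0,-0.112,0.093,0.006,-0.0,-0.112,0.091,0.021,-0.0,-0.112,0.085,0.037,-0.0,-0.112,0.077,0.051,-0.0,-0.112,0.067,0.064,-0.0,-0.112,0.056,0.075,-0.0,-0.112,0.041,0.083,-0.0,-0.112,0.025,0.09,-0.0,-0.112
```

{"api": "move_arm", "payload": {
  "moves": [0, 0, -0.1, 0, 0, 0, -0.25, 0, 0, 0, -0.3, 0, 0, 0, -0.28, 0, 0, 0, 0, -0.112, 0, 0, 0, -0.112, 0, 0, 0, -0.112, 0, 0, 0, -0.112, 0, 0, 0, -0.112, 0, 0, 0, -0.112]
}}

```text
t: 13.98
eef_pos: [614.8, -286.9, 149.9]
tcp_rot: [-3.141, 0.0, 0.861]
ft_force: [0.2, -1.1, -5.2]
opening: 0.588
grip_force: 30.0
```

{"api": "move_arm", "payload": {
  "moves": [0, 0, 0, -0.112, 0, 0, 0, -0.112, 0, 0, 0, -0.112, 0, 0, 0, -0.112, 0, 0, 0, -0.112, 0, 0, 0, -0.112, 0, 0, 0, -0.112, 0, 0, 0, -0.112, 0, 0, 0, -0.112, 0, 0, 0, -0.112]
}}

```text
t: 15.22
eef_pos: [614.8, -286.9, 149.9]
tcp_rot: [-3.141, -0.001, 2.62]
ft_force: [-0.1, -0.1, -5.4]
opening: 0.588
grip_force: 30.0
```

{"api": "move_arm", "payload": {
  "moves": [0, 0, 0, -0.112, 0, 0, 0, -0.112, 0, 0, 0, -0.112, 0.03, 0.2, 0, 0, 0.035, 0.35, 0, 0, 0.035, 0.35, 0, 0, 0.035, 0.35, 0, 0, 0.035, 0.35, 0, 0, 0.02, 0.16, 0, 0, 0, 0, 0, 0]
}}

```text
t: 16.48
eef_pos: [586.0, -21.3, 150.1]
tcp_rot: [-3.141, -0.0, -3.138]
ft_force: [0.3, -0.1, -5.2]
opening: 0.591
grip_force: 30.0
```

Run:
```python
from h import *
import pickle
plan([(587,-22.7,150,3.14),(587,-22.7,100)])
for n in("scene","side"):
    im=viewer.read_camera(n);cv2.imwrite(f"pics/{n}5.png",im[:,:,::-1])
def cr(i,x,y,r,s=400): return cv2.resize(i[y-r*3//4:y+r*3//4,x-r:x+r],(s,s*3//4),interpolation=cv2.INTER_CUBIC)
cv2.imwrite("pics/c5.png",np.hstack([cr(cv2.imread("pics/scene5.png"),325,180,60),cr(cv2.imread("pics/side5.png"),322,190,70)]))
```

```text
t 16.48 at [586.  -21.3 150.1] yaw -3.138 q [-0.15  0.51  1.73 -0.    0.91 -1.72] F [ 0.3 -0.1 -5.2] open 56.2 grip 30.0
(587, -22.7, 150, 3.14) 36 rows: -0.0,-0.0,0.0,-0.111,-0.0,-0.001,0.0,-0.111,-0.0,0.0,0.0,-0.111,-0.0,-0.0,0.0,-0.111,-0.0,-0.001,0.0,-0.111,-0.0,-0.0,0.0,-0.111,-0.0,-0.0,0.0,-0.111,0.0,-0.001,0.0,-0.111,0.0,0.0,0.0,-0.111,0.0,-0.0,0.0,-0.111,0.001,-0.0,0.0,-0.111,0.0,-0.0,0.0,-0.111,0.0,-0.0,0.0,-0.111,0.001,-0.0,0.0,-0.111,0.0,-0.0,0.0,-0.111,0.0,-0.0,0.0,-0.111,0.001,0.0,0.0,-0.111,-0.0,0.0,0.0,-0.111,-0.0,0.001,0.0,-0.111,0.0,-0.0,0.0,-0.111,0.0,0.0,0.0,-0.111,0.0,0.001,0.001,-0.111,0.0,-0.0,-0.0,-0.111,0.0,0.0,-0.0,-0.111,0.0,0.001,-0.0,-0.111,-0.0,-0.0,-0.0,-0.111,-0.0,0.0,-0.0,-0.111,-0.0,0.0,-0.0,-0.111,-0.001,0.0,-0.0,-0.111,-0.0,0.0,-0.0,-0.111,-0.001,0.0,-0.0,-0.111,0.0,0.0,-0.0,-0.111,-0.0,0.0,-0.0,-0.111,-0.001,0.0,-0.0,-0.111,0.0,0.0,-0.0,-0.111,-0.0,-0.0,-0.0,-0.111
(587, -22.7, 100) 1 rows: -0.0,-0.0,0.333,-0.0
```

View pics/c5.png

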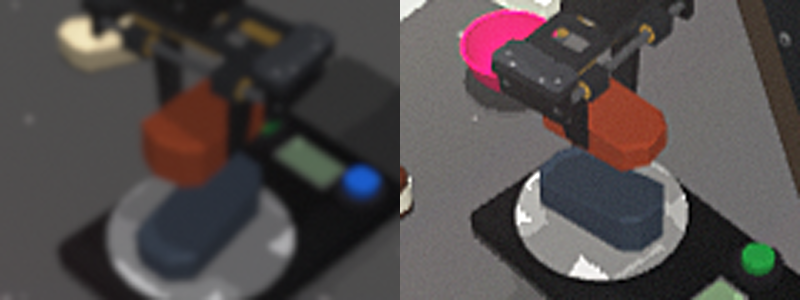

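The crops confirm it: the slate's thick end faces the panel, and the sandstone's thick end now points the other way, directly over it. Lowering.

{"api": "move_arm", "payload": {
  "moves": [-0.007, -0.009, 0.12, 0, 0, 0, 0.15, 0, 0, 0, 0.06, 0, 0, 0, 0.02, 0, 0, 0, 0.01, 0, 0, 0, 0.01, 0, 0, 0, 0, 0]
}}

```text
t: 17.45
eef_pos: [587.6, -24.2, 94.5]
tcp_rot: [-3.141, 0.0, -3.14]
ft_force: [-0.4, -0.6, -5.3]
opening: 0.588
grip_force: 30.0
```

{"api": "move_arm", "payload": {
  "moves": [0, 0, 0.007, 0, 0, 0, 0.007, 0, 0, 0, 0.007, 0, 0, 0, 0, 0]
}}

```text
t: 17.95
eef_pos: [588.5, -24.3, 91.6]
tcp_rot: [-3.141, 0.003, -3.141]
ft_force: [5.3, 1.3, 4.4]
opening: 0.589
grip_force: 30.0
```

{"api": "move_arm", "payload": {
  "moves": [0, 0, 0.007, 0, 0, 0, 0.007, 0, 0, 0, 0, 0]
}}

```text
t: 18.32
eef_pos: [588.7, -24.3, 89.5]
tcp_rot: [-3.141, 0.003, -3.141]
ft_force: [5.8, 1.0, 4.2]
opening: 0.588
grip_force: 30.0
```

The force stays steady, so the stone is pivoting in the grip as planned.

{"api": "move_arm", "payload": {
  "moves": [0, 0, 0.007, 0, 0, 0, 0.007, 0, 0, 0, 0, 0]
}}

```text
t: 18.7
eef_pos: [588.9, -24.3, 87.4]
tcp_rot: [-3.141, 0.003, -3.141]
ft_force: [7.3, -0.8, 3.1]
opening: 0.585
grip_force: 30.0
```

{"api": "move_arm", "payload": {
  "moves": [0, 0, 0.005, 0, 0, 0, 0.005, 0, 0, 0, 0, 0]
}}

```text
t: 19.08
eef_pos: [589.3, -24.3, 86.2]
tcp_rot: [-3.141, 0.005, -3.141]
ft_force: [7.3, 0.3, 4.9]
opening: 0.588
grip_force: 30.0
```

{"api": "move_arm", "payload": {
  "moves": [0, 0, 0.005, 0, 0, 0, 0.004, 0, 0, 0, 0, 0]
}}

```text
t: 19.45
eef_pos: [589.5, -24.3, 86.0]
tcp_rot: [-3.141, 0.006, -3.141]
ft_force: [4.9, 1.7, 17.7]
opening: 0.589
grip_force: 30.0
```

Force jumped, so it is seated flat. Release and rise.

{"api": "move_arm", "payload": {
  "moves": [0, 0, -0.005, 0, 0, 0, 0, 0, 0, 0, 0, 0, 0, 0, 0, 0, 0, 0, -0.1, 0, 0, 0, -0.3, 0, 0, 0, -0.3, 0, 0, 0, -0.15, 0, 0, 0, 0, 0],
  "claw": 85
}}

```text
t: 20.58
eef_pos: [588.0, -24.2, 214.7]
tcp_rot: [-3.141, 0.004, -3.141]
ft_force: [-0.6, 0.1, -0.6]
opening: 0.892
grip_force: 0.0
```

Run:
```python
from h import *
plan([])
for n in("scene","side"):
    im=viewer.read_camera(n);cv2.imwrite(f"pics/{n}6.png",im[:,:,::-1])
def cr(i,x,y,r,s=400): return cv2.resize(i[y-r*3//4:y+r*3//4,x-r:x+r],(s,s*3//4),interpolation=cv2.INTER_CUBIC)
cv2.imwrite("pics/c6.png",np.hstack([cr(cv2.imread("pics/scene6.png"),325,190,50),cr(cv2.imread("pics/side6.png"),322,200,60)]))
A,B=[cv2.imread(f"pics/{n}6.png")[:,:,::-1].copy() for n in("scene","side")]
for k in('slate','sand'):
    try:
        x,pa,na=blob(A,k,(322,190),45);y,pb,nb=blob(B,k,(322,195),45);p,e=tri(cam("scene"),pa,cam("side"),pb);print(k,na,nb,np.round(p,1),round(e,1))
    except Exception as ex: print(k,ex)
```

```text
t 20.57 at [588.  -24.2 214.7] yaw -3.141 q [-0.15  0.44  1.65 -0.    1.05 -1.73] F [-0.6  0.1 -0.6] open 84.8 grip 0.0
slate 69.0 240.0 [587.5 -54.1 -12.3] 9.4
sand 719.0 927.5 [588.5 -24.9  95.2] 4.7
```

View pics/c6.png

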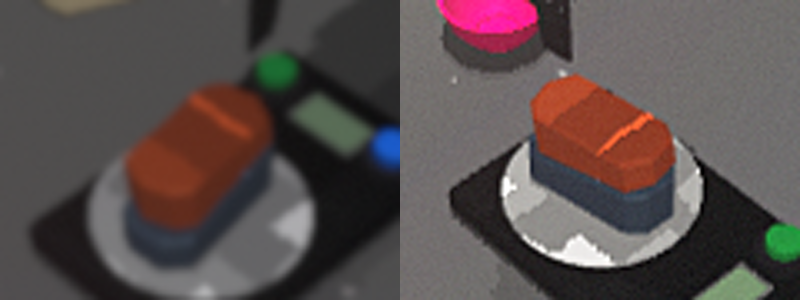

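The sandstone sits squarely on the slate with a level top. Next, the limestone.

Run:
```python
from h import *
plan([(448,-291,212,-3.683)])
```

```text
t 20.68 at [587.1 -24.2 212. ] yaw -3.141 q [-0.15  0.44  1.66 -0.    1.05 -1.73] F [ 0.3  0.5 -0.4] open 85.2 grip 0.0
(448, -291, 212, -3.683) 6 rows: 0.155,-0.296,0.0,0.058,0.127,-0.31,0.0,0.058,0.099,-0.319,0.0,0.058,0.069,-0.327,0.0,0.058,0.039,-0.332,0.0,0.058,0.008,-0.334,0.0,0.058
```

{"api": "move_arm", "payload": {
  "moves": [0.155, -0.296, 0, 0.058, 0.127, -0.31, 0, 0.058, 0.099, -0.32, 0, 0.058, 0.07, -0.327, 0, 0.058, 0.04, -0.332, 0, 0.058, 0.008, -0.334, 0, 0.058, 0, 0, 0, 0, 0, 0, 0, 0]
}}

```text
t: 21.68
eef_pos: [448.0, -290.6, 211.4]
tcp_rot: [3.141, -0.002, 2.596]
ft_force: [-0.2, 0.3, 0.1]
opening: 0.892
grip_force: 0.0
```

Run:
```python
from h import *
import pickle
c=cam("wrist");im=viewer.read_camera("wrist");cv2.imwrite("pics/w7.png",im[:,:,::-1]);pickle.dump(c,open("pics/w7.pkl","wb"))
g=cv2.cvtColor(im,cv2.COLOR_RGB2HSV);print(g[150,320],g[120,320],g[40,320])
R['lime']=((15,15,140),(40,255,255))
x,pc,n=blob(im,'lime',(320,140),90);print(pc,n,cv2.boundingRect(x))
for z in(12,20): print(z,[np.round(v,2) for v in cv2.minAreaRect(np.float32(plane(c,x,z)[:,:2]))])
plan([])
```

```text
[ 24  51 245] [ 24  52 244] [30  5 94]
(319.88062075487915, 137.09586450004298) 3877.0 (296, 93, 50, 91)
12 [array([ 412.3 , -267.71]), array([ 55.79, 102.44]), np.float64(57.54)]
20 [array([ 411.62, -267.33]), array([ 54.58, 100.22]), np.float64(57.54)]
t 21.73 at [ 448.3 -290.2  211.6] yaw 2.597 q [-0.7   0.37  1.78  0.    0.99 -1.72] F [ 0.2  0.5 -0. ] open 85.3 grip 0.0
```

View pics/w7.png

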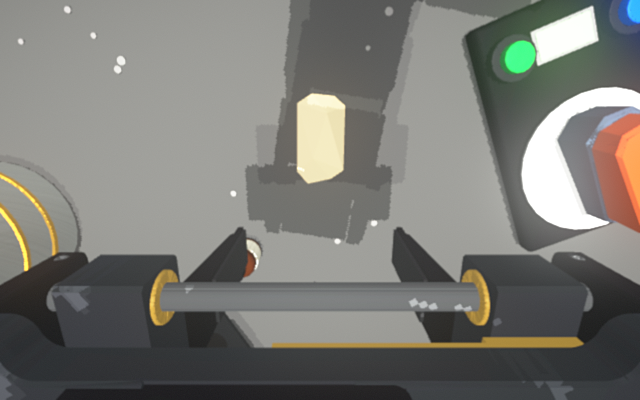

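The limestone is at (320,137), aligned with the tool. The vial at (252,255) stays behind the left finger and is clear of the descent.

Run:
```python
from h import *
plan([(412,-267.5,150,2.575),(412,-267.5,6)])
```

```text
t 21.73 at [ 448.3 -290.2  211.6] yaw 2.597 q [-0.7   0.37  1.78  0.    0.99 -1.72] F [ 0.2  0.5 -0. ] open 85.3 grip 0.0
(412, -267.5, 150, 2.575) 2 rows: 0.143,0.002,0.205,0.007,0.142,0.001,0.206,0.007
(412, -267.5, 6) 3 rows: 0.0,-0.0,0.32,-0.0,0.0,-0.0,0.32,-0.0,0.0,-0.0,0.32,-0.0
```

{"api": "move_arm", "payload": {
  "moves": [0.143, 0, 0.205, 0.007, 0.143, 0, 0.205, 0.007, 0, 0, 0.3, 0, 0, 0, 0.3, 0, 0, 0, 0.2, 0, 0, 0, 0.12, 0, 0, 0, 0.035, 0, 0, 0, 0, 0]
}}

```text
t: 22.72
eef_pos: [412.0, -268.1, 7.6]
tcp_rot: [-3.142, -0.0, 2.575]
ft_force: [0.3, 0.1, -0.2]
opening: 0.896
grip_force: 0.0
```

{"api": "move_arm", "payload": {
  "moves": [0, 0, 0, 0, 0, 0, 0, 0, 0, 0, 0, 0, 0, 0, 0, 0, 0, 0, 0, 0],
  "claw": 38
}}

```text
t: 23.35
eef_pos: [411.7, -268.6, 7.7]
tcp_rot: [-3.142, 0.0, 2.574]
ft_force: [0.9, 2.2, 5.3]
opening: 0.547
grip_force: 30.0
```

Run:
```python
from h import *
plan([(412,-267.5,160),(588.5,-24.5,160,3.14)],maxd=55)
```

```text
t 23.35 at [ 411.7 -268.6    7.7] yaw 2.574 q [-0.71  0.64  2.06  0.    0.45 -1.72] F [0.9 2.2 5.3] open 52.0 grip 30.0
(412, -267.5, 160) 3 rows: 0.001,0.002,-0.338,-0.0,0.001,0.003,-0.339,-0.0,0.001,0.002,-0.338,-0.0
(588.5, -24.5, 160, 3.14) 6 rows: -0.02,0.333,-0.0,-0.06,-0.052,0.33,-0.0,-0.06,-0.082,0.323,-0.0,-0.06,-0.112,0.315,-0.0,-0.06,-0.142,0.302,-0.0,-0.06,-0.169,0.288,-0.0,-0.06
```

{"api": "move_arm", "payload": {
  "moves": [0, 0, -0.1, 0, 0, 0, -0.27, 0, 0, 0, -0.34, 0, 0, 0.003, -0.3, 0, -0.02, 0.333, 0, -0.06, -0.052, 0.33, 0, -0.06, -0.082, 0.323, 0, -0.06, -0.112, 0.315, 0, -0.06, -0.142, 0.302, 0, -0.06, -0.169, 0.288, 0, -0.06]
}}

```text
t: 24.6
eef_pos: [588.8, -23.6, 159.6]
tcp_rot: [-3.141, -0.0, -3.141]
ft_force: [0.5, -0.5, -3.7]
opening: 0.543
grip_force: 30.0
```

{"api": "move_arm", "payload": {
  "moves": [0, 0, 0, 0, 0, 0, 0, 0]
}}

```text
t: 24.85
eef_pos: [587.7, -25.2, 159.1]
tcp_rot: [-3.141, -0.001, 3.139]
ft_force: [0.3, -0.9, -2.7]
opening: 0.544
grip_force: 30.0
```

Run:
```python
from h import *
plan([(588.5,-24.5,124)])
A,B=[viewer.read_camera(n) for n in("scene","side")]
for im,n in((A,"scene"),(B,"side")): cv2.imwrite(f"pics/{n}8.png",im[:,:,::-1])
x,pa,na=blob(A,'sand',(322,190),45);y,pb,nb=blob(B,'sand',(322,195),45);p,e=tri(cam("scene"),pa,cam("side"),pb);print(na,nb,p,e)
```

```text
t 24.85 at [587.7 -25.2 159.1] yaw 3.139 q [-0.15  0.5   1.71 -0.    0.93 -1.72] F [ 0.3 -0.9 -2.7] open 51.7 grip 30.0
(588.5, -24.5, 124) 1 rows: -0.005,0.005,0.234,-0.0
590.5 789.0 [589.16388469 -25.79099586  86.90483456] 5.161502864066005
```

Aligned over the pile. Lower to just above contact, then in small steps.

{"api": "move_arm", "payload": {
  "moves": [0, 0, 0.12, 0, 0, 0, 0.08, 0, 0, 0, 0.03, 0, 0, 0, 0.01, 0, 0, 0, 0, 0]
}}

```text
t: 25.58
eef_pos: [588.5, -25.2, 123.3]
tcp_rot: [-3.141, 0.0, 3.139]
ft_force: [-0.1, -0.1, -3.4]
opening: 0.543
grip_force: 30.0
```

{"api": "move_arm", "payload": {
  "moves": [0, 0, 0.008, 0, 0, 0, 0.008, 0, 0, 0, 0, 0]
}}

```text
t: 25.95
eef_pos: [588.4, -25.1, 120.6]
tcp_rot: [-3.142, -0.0, 3.14]
ft_force: [0.3, -0.2, -3.9]
opening: 0.544
grip_force: 30.0
```

{"api": "move_arm", "payload": {
  "moves": [0, 0, 0.006, 0, 0, 0, 0.006, 0, 0, 0, 0, 0]
}}

```text
t: 26.32
eef_pos: [588.5, -25.1, 119.8]
tcp_rot: [-3.141, 0.001, 3.14]
ft_force: [-3.3, 0.9, 6.8]
opening: 0.546
grip_force: 30.0
```

Contact at the expected height. Release and rise straight up.

{"api": "move_arm", "payload": {
  "moves": [0, 0, 0, 0, 0, 0, 0, 0, 0, 0, 0, 0, 0, 0, 0, 0, 0, 0, -0.1, 0, 0, 0, -0.3, 0, 0, 0, -0.25, 0, 0, 0, 0, 0, 0, 0, 0, 0],
  "claw": 80
}}

```text
t: 27.45
eef_pos: [588.1, -25.1, 216.3]
tcp_rot: [-3.142, -0.0, 3.139]
ft_force: [-0.2, -0.3, -0.5]
opening: 0.844
grip_force: 0.0
```

Run:
```python
from h import *
plan([(441.5,-80,215),(441.5,-80,120),(441.5,-57,63)])
A,B=[viewer.read_camera(n) for n in("scene","side")]
cv2.imwrite("pics/side9.png",B[:,:,::-1])
def cr(i,x,y,r,s=400): return cv2.resize(i[y-r*3//4:y+r*3//4,x-r:x+r,::-1],(s,s*3//4),interpolation=cv2.INTER_CUBIC)
cv2.imwrite("pics/c9.png",np.hstack([cr(A,325,185,50),cr(B,332,195,65)]))
print(tri(cam("scene"),blob(A,'green',(344,170),14)[1],cam("side"),blob(B,'green',(377,228),14)[1]))
```

```text
t 27.45 at [588.1 -25.1 216.3] yaw 3.139 q [-0.15  0.44  1.65 -0.    1.06 -1.72] F [-0.2 -0.3 -0.5] open 80.2 grip 0.0
(441.5, -80, 215) 3 rows: 0.325,-0.123,0.003,-0.0,0.326,-0.122,0.003,-0.0,0.325,-0.123,0.002,-0.0
(441.5, -80, 120) 2 rows: 0.0,-0.0,0.317,-0.0,0.0,-0.0,0.317,-0.0
(441.5, -57, 63) 2 rows: 0.0,0.077,0.19,-0.0,0.001,0.076,0.19,-0.0
(array([441.55640226, -58.35577648,  46.0059044 ]), np.float64(4.282009454082446))
```

View pics/c9.png

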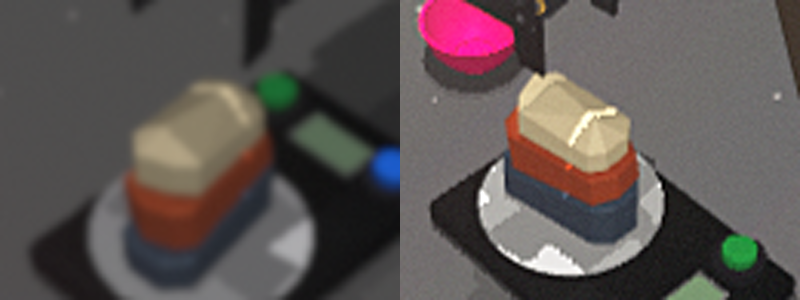

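The pile stands square and level. Now the green button with closed fingers.

{"api": "move_arm", "payload": {
  "moves": [0.326, -0.075, 0, 0, 0.326, -0.075, 0, 0, 0.325, -0.073, 0, 0, 0, 0, 0.3, 0, 0, 0, 0.3, 0, 0, 0, 0.28, 0, 0, 0, 0.14, 0, 0, 0, 0, 0, 0, 0, 0, 0],
  "claw": 0
}}

```text
t: 28.68
eef_pos: [441.9, -58.3, 63.7]
tcp_rot: [-3.141, 0.0, 3.139]
ft_force: [0.4, -0.1, 0.1]
opening: 0.011
grip_force: 0.0
```

{"api": "move_arm", "payload": {
  "moves": [0, 0, 0.06, 0, 0, 0, 0.04, 0, 0, 0, 0.025, 0, 0, 0, 0.01, 0, 0, 0, 0, 0, 0, 0, 0, 0]
}}

```text
t: 29.42
eef_pos: [442.1, -58.3, 44.0]
tcp_rot: [-3.141, 0.001, 3.14]
ft_force: [-3.3, 0.9, 21.9]
opening: 0.006
grip_force: 10.6
```

Fully down (it has bottomed out). Rise, check and hand in.

{"api": "move_arm", "payload": {
  "moves": [0, 0, -0.1, 0, 0, 0, -0.3, 0, 0, 0, -0.3, 0, 0, 0, -0.3, 0, 0, 0, 0, 0, 0, 0, 0, 0]
}}

```text
t: 30.18
eef_pos: [441.3, -58.1, 192.4]
tcp_rot: [3.141, -0.001, 3.139]
ft_force: [0.3, 0.8, -0.2]
opening: 0.005
grip_force: 0.0
```

Run:
```python
from h import *
from cell import order
A=cv2.imread("pics/side9.png")[:,:,::-1].astype(int);B=viewer.read_camera("side").astype(int)
print('pile change',(abs(A-B).max(2)[160:220,290:352]>60).mean(), monitor.state()['t'])
print(order.job_done())
```

```text
pile change 0.30483870967741933 30.225
the job is handed in; nothing more can be done
None
```

The job was handed in at t = 30.2 s, with tare pressed, the three stones stacked level and log pressed, but no verdict came back. The pile looked square and level before the log press. My last image check showed 30% of the pixels in the pile area changed, perhaps arm or shadow, and I didn't look into it before handing in. I also viewed 11 pictures against the limit of 10.

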